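Tip a battery pack onto its charging plate and slide it home

ROBOT

A 7-joint arm with a two-finger parallel gripper is mounted at the origin on a cart in front of the work surface, level with it; the furniture and walls round the work are solid. World frame = base frame: x ahead of the robot, y to its left, z up, the work surface at z = 0. Lengths are in m, angles in rad, forces in N, time in s.
With the tool pointing down it reaches from about 0.4 to 0.85 m from the base axis. Payload 10.4 kg.
Tool frame: the origin (TCP) lies midway between the tips of the shut fingers; the grasp point (between the pads) lies 19 mm behind it; z points along the fingers, x is the direction in which the jaws open and shut, and the axes are right-handed (so a half turn about z gives the same grasp; the last joint's range is limited). The gripper opens to 85 mm and grips with 20 to 120 N. Pads are 22 mm wide; open, the fingers measure 114 mm over their backs; the gripper's body (76 mm by 85 mm) begins 54 mm behind the grasp point. The pads swing forward as they close: fully open they stand 13 mm farther back than shut.
Start: joints at [-1.22, 0.332, -0.065, 1.46, 0.022, 1.35, -0.088], TCP at [0.228, 0.582, 0.231] pointing down, gripper open.
Joint ranges: [-2.6, 2.6], [-0.5, 2.12], [-1.47, 1.34], [0.16, 2.42], [-1.27, 4.41], [0.06, 2.06], [-2.6, 2.6]. Speed limits (rad/s): [2.22, 2.22, 2.79, 2.79, 3.14, 3.14, 3.14].

INTERFACE

Orientations are given as a unit quaternion [x, y, z, w].
In Python, from workcell import monitor, eyes, ticket, models gives the robot as it stands.
- The arm moves only by the tool servo_tool, never from a script. Its argument "motion" is a list of rows, each a list of 7 numbers: the opening, from 0 (shut) to 1 (fully open), then the shift along the tool's x, y, z in m, then the turn, a rotation vector about the tool's x, y, z in degrees. In form: [[fingers, tx, ty, tz, rx, ry, rz], ...]. A call has 1 to 20 rows; each row is the pose to reach, as a shift and turn from the pose commanded when the call began, along the tool's axes at that moment; what a row does not reach only later rows make up. A row lasts 1/8 s, in which the tool goes at most 62.5 mm and 10.7 degrees, less where a joint would pass 70% of its speed; a pose out of reach is approached as far as the arm can. A call with a gripper value outside its range is refused whole. The fingers move at their own pace and stop on an object; "grip_force" is the grip in N (left out, the last holds). Time passes only in rows, so rows that repeat a pose let the fingers close. It gives the time, the measured TCP pose, the force and the opening at its end, in the units of the state.
- monitor.get_obs(): the state, without advancing time (a new reading comes with each control period).
- eyes.camera(name): name is "scene" or "top" or "wrist"; returns (picture, depth): 420x560x3 uint8, blue, green, red; 420x560 float32, m along the optical axis (not along the pixel's ray), 0 where there is no reading.
- eyes.camera_info(name): a dict with "intrinsics" (3x3 intrinsics, pixels), "extrinsics" (4x4, takes a point from world to camera coordinates); the wrist camera has in their place "tool_from_camera" (4x4, takes a point from camera to tool coordinates, whose origin is the TCP and whose axes are the tool frame's). Camera axes: x right, y down, z forward; pixel columns grow to the right and rows downward; lengths in m; the calibration is good to about 2 mm. A picture is of the moment at which its call begins: read the wrist's pose just before it. camera_info takes no time and is no camera call.
- ticket.hand_in(): hands the job in, once; it reports no verdict.
Trained networks look in the newest picture that a camera, given by its name, has taken for a name from the list of things; names that differ only in an ending like _2 or _b are one class to them, and where a whole thing is asked for, a point or a joint stands for the part that bears it (a point fixed in the world has none). Each returns a list of dicts, best first, with "confidence" (0 to 1); they miss things now and then, are a little off and sometimes report something else, mostly with a low value. They report only what shows in the picture. A call takes as long as a camera call.
- models.boxes_of(camera, thing): "point" ([x, y, z] in m, in the coordinates of the camera as it stood for that picture, good to about 4 mm: the middle of the surface that is visible of it).
The state is a dict: "clock": time; "joint_pos": joint angles; "joint_velocities": joint speeds; "tau": joint torques, N m; "position": TCP position; "ee_rot": TCP orientation; "ft_force": force on the tool from outside, world axes, zero at the start; "torque": the same for the moment, N m; "grip_width": opening from 0.0 (shut) to 1.0 (fully open).
Only numpy, scipy, OpenCV 4.12 (cv2) and the standard library are available. Lean on these libraries where they do the work, as an engineer would, in place of code of your own. Each camera call takes 0.05 s, during which the arm holds its last target. There are 200 camera calls.

TASK

The grey battery pack stands on end in front of the low charging plate and is too wide to grip. Slide it, still upright, until its base meets the plate's front edge squarely, then reach in slantwise under the overhead rail and push high on the pack so that it tips over that edge and comes to lie flat on its side on the plate, and slide it home, still between the side ribs, until it touches the rib at the back. Do not lift the pack, do not knock the rail, leave the other things on the bench where they are, and take the hand away at the end.

Things in the scene. Friction and masses are not known exactly. Their poses are not given: they have to be found in the camera images.
- pack: Battery pack: grey plastic box, 95 mm deep (x), 120 wide (y), 160 high (z), flat faces, 0.55 to 0.95 kg, centre of mass at the middle; loose, standing on the bench. Origin at the centre of its underside; z up; +x points to the plate (up to 0.17 rad off the station's x); two brass strips on the +x face. When it lies as wanted its +x points down.
- pack_centre (a point): Centre of the pack, 80 mm above its underside; axes as pack.
- pack_foot (a point): Middle of the pack's lower edge on the plate side: 47.5 mm along +x from the origin, at the height of the underside. This edge meets the plate and is what the pack turns about.
- station: Fixed charging station. Origin at bench height in the middle of the front edge of its aluminium plate; +x runs to the back, roughly the robot's left (1.2 to 1.7 rad from world x), y along the edge, z up; -y is the side away from the robot. Plate 20 mm thick, 200 deep (x 0 to 200), 220 wide; its front face at x = 0 is the stop for the pack's base.
- ribs (a point): Middle of the plate's top between its ribs, 105 mm behind the front edge, 20 mm above the bench; axes as the station. Two side ribs 12 mm high have their inner faces 82 mm to each side and run from 30 to 180 mm behind the front edge; the front of the back rib, 12 mm high too, lies 186 mm behind it, so that the pack lying against it is centred 106 mm behind the edge.
- post (a point): Foot of the single steel post, 18 mm thick, that carries the rail: at station x = -45 mm, y = -160 mm. It stands on a foot 50 mm wide (y -185 to -135 mm) and 12 mm high, x -60 to 40 mm, with a small black supply box behind the post. The +y side has no post.
- stop_edge (a point): Middle of the top front edge of the plate, 20 mm above the bench; axes as the station.
- rail: Fixed round steel rail, 14 mm thick (20 mm at four collars), along the station's y above the space before the plate: at station x = -45 mm, 340 mm above the bench, from the post at y = -160 to a free end at y = +90 mm. Origin at y = 0. An upright hand cannot follow the tipping pack under it; one slanted 35 to 50 degrees, fingers leading, passes beneath.
- bottle: Bystander: white reagent bottle with blue cap, 60 mm across, 125 mm high, standing; origin under its centre.
- meter: Bystander: dark handheld manometer, 149 x 65 x 28 mm, lying; origin under its centre.
- flow: Bystander: clear upright flow meter, foot 61 x 54 mm, 126 mm high; origin under its centre.
- cassettes: Bystander: brown cassette box, 118 x 74 x 49 mm; origin under its centre.
- spanner: Bystander: steel spanner, 169 mm long, lying flat.
- screwdriver_0: Bystander: screwdriver, 195 mm long, lying flat.

How it is judged:
On the way, in this order (a step that is already met when the one before it is completed fails the run):
1. the pack stands upright (within 4 degrees) with its base against the plate's front edge (within 6 mm), square to it within 5 degrees (x of pack_foot in the frame of station between -0.006 and 0.006 m and angle between pack's own z axis and vertical below 0.07 rad and angle between the y axis of pack and the y axis of station, either way round below 0.087 rad), for 0.1 s.
2. the pack leans over the stop between 14 and 52 degrees, its lower edge still low (under 25 mm) and within 25 mm of the stop (angle between pack's own z axis and vertical between 0.25 and 0.9 rad and x of pack_foot in the frame of station between -0.025 and 0.02 m and height (world z) of pack_foot below 0.025 m), for 0.05 s.
At the end, for the whole second after the job is handed in: The pack lies at rest on its side on the plate, strips down and flat (within 5 degrees), its far end against the back rib (centre 98 to 114 mm behind the plate's front edge; 106 when touching), within 24 mm of the middle and 62 to 73 mm above the bench, its width along the edge within 8 degrees (angle between pack's own x axis and vertical above 3.05 rad and x of pack_centre in the frame of station between 0.098 and 0.114 m and y of pack_centre in the frame of station between -0.024 and 0.024 m and z of pack_centre in the frame of station between 0.062 and 0.073 m and angle between the y axis of pack and the y axis of station, either way round below 0.14 rad and linear speed of pack below 0.02 m/s).
It fails at once if the rail is knocked (over 5 N) (contact force between anything else and rail above 5 N).
It fails at once if the pack is lifted clear (its centre over 135 mm above the bench) (height (world z) of pack_centre above 0.135 m).
It fails at once if a bystander (bottle, manometer, flow meter, cassette box, spanner, screwdriver) is moved more than 20 mm (distance of any of bottle, meter, flow, cassettes, spanner, screwdriver_0 from where it was at the start of the episode above 0.02 m).
It also fails if it takes over 72 s, if anything falls off the work surface, if the arm or the gripper's body presses on something with over 40 N, if the wrist force passes 120 N, or if a joint passes its speed limit or range.

## Working session

There is one attempt and no reset: what is moved stays moved. The work goes in short steps, Python scripts to look and compute and a tool call to move; the robot and the scene stay as the last step left them, time stands still between calls to the robot, and variables do not carry over. Pictures are saved under pics/ and viewed, about 8 in all and at most 12, crops included, and the job is handed in when it is done.

Besides the shell and the picture viewer there is one more tool, called after "Request:" as name(argument=value, ...) on one line, values as JSON. servo_tool: Moves the arm, as the interface text tells. Its arguments: {"type":"object","properties":{"motion":{"type":"array"},"grip_force":{"type":"number"}},"required":["motion"]}

```bash
ls; mkdir -p pics
cat > h.py <<'E'
import numpy as np, cv2
from scipy.spatial.transform import Rotation as R
from workcell import monitor, eyes, ticket, models
def world(cam):
    """returns picture, world point map (HxWx3), valid mask"""
    o=monitor.get_obs(); p,d=eyes.camera(cam); i=eyes.camera_info(cam); K=i["intrinsics"]; K=np.array(K)
    v,u=np.mgrid[:d.shape[0],:d.shape[1]]
    P=np.stack([(u-K[0,2])/K[0,0]*d,(v-K[1,2])/K[1,1]*d,d],-1)
    T=cam2w(cam,o)
    return p,P@T[:3,:3].T+T[:3,3],d>0
def cam2w(cam,o=None):
    i=eyes.camera_info(cam)
    if cam!="wrist": return np.linalg.inv(np.array(i["extrinsics"]))
    T=np.eye(4);T[:3,:3]=R.from_quat(o["ee_rot"]).as_matrix();T[:3,3]=o["position"]
    return T@np.array(i["tool_from_camera"])
E
python3 - <<'E'
from h import *
print(monitor.get_obs())
for c in("scene","top"):
    p,W,m=world(c); cv2.imwrite(f"pics/{c}0.png",p); np.savez(f"{c}0.npz",p=p,W=W,m=m)
    T=cam2w(c); print(c,T.round(2).tolist())
    for n in("pack","station","rail","post","bottle","meter","flow","cassettes","spanner","screwdriver_0"):
        try:
            for r in models.boxes_of(c,n)[:2]: print(n,round(r["confidence"],2),(T[:3,:3]@r["point"]+T[:3,3]).round(3))
        except Exception as e: print(n,e)
E
```

```text
pics
{'clock': 0.0, 'joint_pos': array([-1.21959603,  0.33286747, -0.06465348,  1.46095768,  0.02160254,
        1.34984745, -0.08850586]), 'joint_velocities': array([-0.00107597,  0.00067174, -0.00065964, -0.00043485,  0.00023301,
        0.00250522, -0.0002836 ]), 'tau': array([ 7.32838515e-06, -6.25448227e+01,  4.93569416e-02, -3.91606522e+01,
        1.63526827e-02,  9.90041415e-03,  6.30473295e-06]), 'position': array([0.22812023, 0.58149033, 0.23051073]), 'ee_rot': array([ 8.26190442e-01,  5.63390516e-01, -5.48399262e-04,  4.22725435e-04]), 'ft_force': array([-0.36320015,  0.5835093 , -0.00183587]), 'torque': array([0.00200525, 0.03063136, 0.00626726]), 'grip_width': 0.9964582443419456}
scene [[-0.81, -0.46, 0.37, 0.05], [-0.59, 0.61, -0.53, 0.76], [0.02, -0.64, -0.77, 1.31], [0.0, 0.0, 0.0, 1.0]]
pack 0.82 [ 0.552 -0.075  0.128]
station 0.93 [0.569 0.057 0.012]
station 0.34 [ 0.554 -0.074  0.129]
rail 0.57 [ 0.613 -0.052  0.348]
bottle 0.92 [0.705 0.11  0.076]
meter 0.67 [ 0.562 -0.303  0.02 ]
flow 0.67 [ 0.722 -0.135  0.06 ]
screwdriver_0 0.64 [ 0.347 -0.197  0.019]
screwdriver_0 0.35 [ 0.614 -0.054  0.346]
top [[0.05, -0.97, 0.22, 0.3], [-1.0, -0.05, 0.01, 0.01], [-0.0, -0.22, -0.97, 1.45], [0.0, 0.0, 0.0, 1.0]]
pack 0.82 [ 0.556 -0.118  0.16 ]
station 0.95 [0.566 0.05  0.023]
rail 0.6 [ 0.611 -0.058  0.348]
post 0.27 [ 0.555 -0.114  0.159]
meter 0.87 [ 0.564 -0.309  0.025]
flow 0.91 [ 0.72  -0.145  0.055]
cassettes 0.89 [0.397 0.319 0.043]
spanner 0.72 [0.363 0.095 0.007]
screwdriver_0 0.85 [ 0.35  -0.208  0.022]
```

```bash
python3 -c "
import cv2,numpy as np
a=cv2.imread('pics/scene0.png');b=cv2.imread('pics/top0.png');cv2.imwrite('pics/both.png',cv2.resize(np.vstack([a[:],b]),None,fx=.714*1,fy=.714))"
```

```text
(no output)
```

View pics/scene0.png

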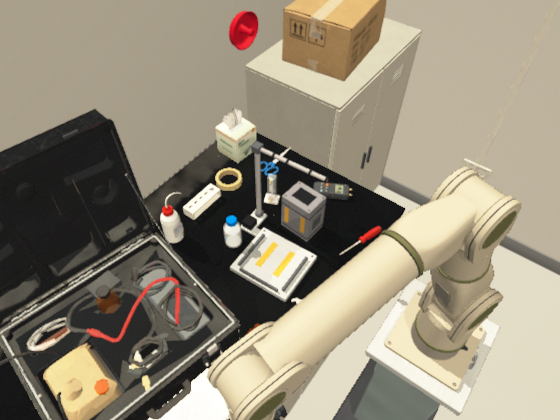

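View pics/top0.png

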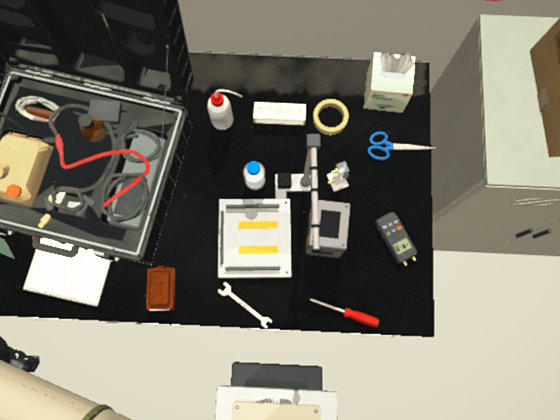

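The scene picture shows the pack (303,210) standing in front of the plate (273,262), with the rail on its post (258,180) overhead. The top picture shows the plate at cols 218–292, the pack top at cols 310–350, the rail at col 315 and the manometer behind at (395,237). Next I'll work out exact geometry from the depth.

```bash
cat > geo.py <<'E'
from h import *
def rect(W,sel):
    # inliers -> largest blob -> minimum area rectangle in world xy
    n,l,s,_=cv2.connectedComponentsWithStats(sel.astype(np.uint8),connectivity=4)
    k=1+s[1:,4].argmax(); q=W[l==k]
    return cv2.minAreaRect((q[:,:2]*1000).astype(np.float32)),np.median(q,0),len(q)
E
python3 - <<'E'
from geo import *
for c in("top","scene"):
    d=np.load(f"{c}0.npz");W=d["W"];m=d["m"];x,y,z=W[...,0],W[...,1],W[...,2]
    roi=m&(x>.35)&(x<.8)&(y>-.25)&(y<.25)
    print(c,"plate",rect(W,roi&(abs(z-.02)<.006)&(y>-.1)))
    print("plate+ribs",rect(W,roi&(z>.012)&(z<.042)&(x<.68)&(y>-.08)))
    print("pack",rect(W,roi&(abs(z-.16)<.012)))
    print("packfaces",rect(W,roi&(z>.06)&(z<.17)&(y<-.05)&(x<.65)))
    print("rail",rect(W,roi&(z>.32)&(z<.37)&(x<.75)), np.unique(W[roi&(z>.3)&(z<.38)][:,2].round(2),return_counts=True))
    b=roi&(z<.012)&(z>-.02); print("bench z",np.median(z[b]))
E
```

```text
top plate (((550.9038696289062, 81.00738525390625), (221.07766723632812, 200.1678009033203), 3.4193835258483887), array([0.54859666, 0.07496078, 0.02033637]), 4652)
plate+ribs (((557.8424682617188, 81.54544067382812), (234.99436950683594, 200.4847412109375), 3.4193835258483887), array([0.54774566, 0.0798773 , 0.02086402]), 5608)
pack (((568.668701171875, -120.58435821533203), (80.36231231689453, 120.7507095336914), 86.31696319580078), array([ 0.56952973, -0.12264345,  0.16031088]), 1384)
packfaces (((568.3079833984375, -120.56114196777344), (80.36231231689453, 121.47366333007812), 86.31696319580078), array([ 0.563817  , -0.1227277 ,  0.16006602]), 1511)
rail (((600.3651733398438, -59.28599166870117), (264.0707092285156, 29.206661224365234), 2.587543487548828), array([ 0.61040633, -0.06076504,  0.34688953]), 902) (array([0.3 , 0.31, 0.33, 0.34, 0.35, 0.36]), array([  1,   1,   4, 260, 607,  31]))
bench z 0.0005054390068255366
scene plate (((550.0194702148438, 84.92243194580078), (221.7051544189453, 203.0674591064453), 3.349355459213257), array([0.54508557, 0.08876004, 0.01858081]), 2751)
plate+ribs (((554.6998291015625, 84.46559143066406), (230.99647521972656, 204.52647399902344), 3.349355459213257), array([0.5449966 , 0.09088474, 0.01880164]), 3298)
pack (((567.4716796875, -109.39070892333984), (100.82048034667969, 120.78600311279297), 86.81060791015625), array([ 0.56524059, -0.10543116,  0.15763339]), 811)
packfaces (((568.6610717773438, -108.97967529296875), (102.51549530029297, 124.34932708740234), 86.1517562866211), array([ 0.55621129, -0.08367849,  0.15238568]), 1510)
rail (((600.5414428710938, -59.840782165527344), (266.5308532714844, 31.93333625793457), 4.414196968078613), array([ 0.61765561, -0.0550346 ,  0.3438066 ]), 477) (array([0.3 , 0.31, 0.32, 0.33, 0.34, 0.35, 0.36]), array([  5,  16,   4,  36, 245, 194,   1]))
bench z -0.0015757294946967537
```

```bash
cat > plan.py <<'E'
from h import *
O=np.array([.5565,-.0175,0]); a=np.array([-.0596,.998,0]); b=np.array([.998,.0596,0])  # station origin, +x, -y
def orient(tilt):
    t=np.deg2rad(tilt); z=a*np.sin(t)-np.array([0,0,np.cos(t)])
    return R.from_matrix(np.stack([b,np.cross(z,b),z],1))
def st(x,y,z): return O+a*x-b*y+np.array([0,0,z])
def rows(targets):
    """targets: (world pos, Rotation) -> tool-frame shift mm, rotvec deg from the present pose"""
    o=monitor.get_obs(); R0=R.from_quat(o["ee_rot"]); p0=o["position"]
    for p,r in targets:
        print((R0.inv().apply(p-p0)*1000).round(1),(R0.inv()*(r or R0)).as_rotvec(degrees=True).round(1))
def state():
    o=monitor.get_obs(); d=o["position"]-O; z=R.from_quat(o["ee_rot"]).as_matrix()
    print("t",round(o["clock"],2),"station xyz mm",(np.array([d@a,-d@b,d[2]])*1000).round(1),"F",o["ft_force"].round(1),"toolz",z[:,2].round(2),"toolx",z[:,0].round(2)); print("q",o["joint_pos"].round(2))
E
python3 - <<'E'
from plan import *
print(np.array(eyes.camera_info("wrist")["tool_from_camera"]).round(3).tolist())
rows([(np.array(p),r) for p,r in [((.3,.55,.45),None),((.45,.4,.48),None),((.52,.15,.5),None),((.52,-.12,.5),orient(0)),((.52,-.3,.42),orient(0)),((.55,-.3,.35),orient(40))]])
E
```

```text
[[1.0, -0.0, -0.001, 0.0], [0.0, 0.96, 0.281, -0.072], [0.0, -0.281, 0.96, -0.142], [0.0, 0.0, 0.0, 1.0]]
[  -3.4   78.5 -218.7] [0. 0. 0.]
[ -88.3  272.9 -248.7] [0. 0. 0.]
[-295.5  429.4 -268.7] [0. 0. 0.]
[-546.8  527.9 -268.7] [-0.  -0.  65.2]
[-714.4  593.7 -188.8] [-0.  -0.  65.2]
[-703.5  621.6 -118.8] [35.5 22.7 62.4]
```

Request:
servo_tool(motion=[[1, -2, 0.03, -0.06, 0, 0, 0]])

```text
clock: 1.23
position: [0.2063, 0.5241, 0.2304]
ee_rot: [0.826, 0.563, -0.001, 0.001]
ft_force: [-0.7, -0.3, 0.6]
grip_width: 1.0
```

I mistyped that row: it asked for a 2 m shift, which the limiter clipped to 61 mm. It did no harm and nothing was touched. I'll re-plan from here.

Run:
```python
from plan import *
state()
rows([(np.array(p),r) for p,r in [((.3,.52,.45),None),((.45,.4,.48),None),((.52,.15,.5),None),((.52,-.12,.5),orient(0)),((.52,-.3,.42),orient(0)),((.55,-.3,.35),orient(40))]])
```

```text
t 1.23 station xyz mm [561.4 317.2 230.4] F [-0.7 -0.3  0.6] toolz [-0. -0. -1.] toolx [ 0.36  0.93 -0.  ]
q [-1.21  0.2  -0.07  1.63  0.01  1.32 -0.09]
[  29.6   88.7 -219.7] [0. 0. 0.]
[ -27.5  272.1 -249.5] [0. 0. 0.]
[-234.7  428.6 -268.9] [0. 0. 0.]
[-486.1  527.1 -268. ] [ 0.1  0.2 65.2]
[-653.4  592.8 -187.5] [ 0.1  0.2 65.2]
[-642.2  620.7 -117.5] [35.6 22.9 62.3]
```

Request:
servo_tool(motion=[[1, 0.01, 0.03, -0.06, 0, 0, 0], [1, 0.02, 0.06, -0.12, 0, 0, 0], [1, 0.03, 0.09, -0.17, 0, 0, 0], [1, 0.03, 0.12, -0.22, 0, 0, 0], [1, 0, 0.18, -0.24, 0, 0, 0], [1, -0.03, 0.23, -0.25, 0, 0, 0], [1, -0.03, 0.27, -0.26, 0, 0, 0], [1, -0.08, 0.31, -0.27, 0, 0, 0], [1, -0.13, 0.35, -0.27, 0, 0, 5], [1, -0.18, 0.39, -0.27, 0, 0, 10], [1, -0.235, 0.43, -0.27, 0, 0, 18], [1, -0.285, 0.45, -0.27, 0, 0, 26], [1, -0.34, 0.47, -0.27, 0, 0, 34], [1, -0.39, 0.49, -0.27, 0, 0, 42], [1, -0.44, 0.51, -0.27, 0, 0, 50], [1, -0.486, 0.527, -0.27, 0, 0, 58], [1, -0.486, 0.527, -0.27, 0, 0, 65], [1, -0.486, 0.527, -0.27, 0, 0, 65], [1, -0.486, 0.527, -0.27, 0, 0, 65]])

```text
clock: 3.6
position: [0.5196, -0.1207, 0.5031]
ee_rot: [0.999, 0.033, 0.0, -0.0]
ft_force: [0.5, -0.6, -0.2]
grip_width: 1.003
```

Run:
```python
from plan import *
state()
rows([(np.array((.53,-.30,.45)),orient(0)),(np.array((.56,-.30,.35)),orient(40)),(st(-.20,-.005,.20),orient(40)),(st(-.20,-.005,.03),orient(40))])
```

```text
t 3.6 station xyz mm [-100.8   43.   503.1] F [ 0.5 -0.6 -0.2] toolz [ 0.  0. -1.] toolx [1.   0.07 0.  ]
q [-0.33  0.14  0.56  1.16 -0.08  1.87  0.28]
[ -1.6 179.6  53.1] [-0.  -0.   0.4]
[ 28.4 181.6 153.1] [40.   0.1  0.4]
[ 47.3  99.5 303.1] [40.   0.1  0.4]
[ 47.3  99.6 473.1] [40.   0.1  0.4]
```

Request:
servo_tool(motion=[[1, 0, 0.06, 0, 0, 0, 0], [1, 0, 0.12, 0.02, 5, 0, 0], [1, 0, 0.18, 0.05, 12, 0, 0], [1, 0.01, 0.18, 0.08, 20, 0, 0], [1, 0.02, 0.18, 0.1, 28, 0, 0], [1, 0.03, 0.18, 0.12, 36, 0, 0], [1, 0.03, 0.18, 0.15, 45, 0, 0], [1, 0.03, 0.18, 0.15, 45, 0, 0], [1, 0.03, 0.18, 0.15, 45, 0, 0]])

```text
clock: 4.72
position: [0.5603, -0.2997, 0.3515]
ee_rot: [0.922, 0.03, -0.012, -0.385]
ft_force: [-0.1, 0.0, 0.9]
grip_width: 0.998
```

Run:
```python
from plan import *
state()
rows([(st(-.19,-.005,.20),orient(45)),(st(-.19,-.005,.03),orient(45))])
p,W,m=world("top"); cv2.imwrite("pics/top1.png",p)
p2,_,_=world("scene"); cv2.imwrite("pics/sc1.png",p2)
cv2.imwrite("pics/c1.png",np.vstack([p[100:350],p2[100:400]]))
```

```text
t 4.72 station xyz mm [-281.9   13.   351.5] F [-0.1  0.   0.9] toolz [-0.04  0.71 -0.7 ] toolx [1.   0.06 0.  ]
q [ 0.8   0.74 -0.23  0.82 -0.51  2.06  0.52]
[ 18.2  43.1 171.9] [-0.3  0.1  0.2]
[ 18.  163.9 291.5] [-0.3  0.1  0.2]
```

View pics/c1.png

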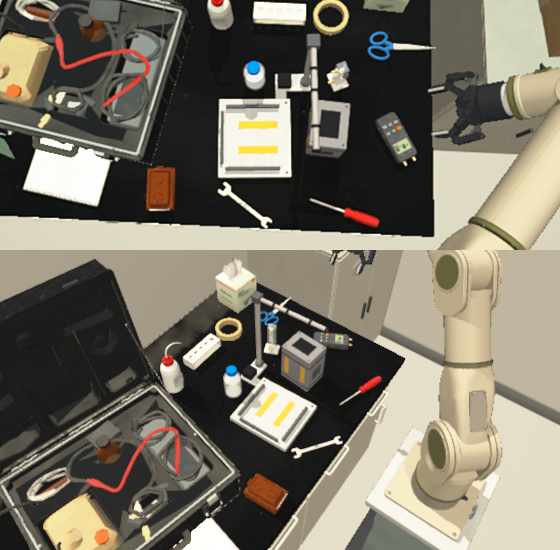

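Request:
servo_tool(motion=[[1, 0.01, 0.02, 0.05, 0, 0, 0], [1, 0.018, 0.035, 0.1, 0, 0, 0], [1, 0.018, 0.043, 0.14, 0, 0, 0], [1, 0.018, 0.043, 0.172, 0, 0, 0], [1, 0.018, 0.043, 0.172, 0, 0, 0], [1, 0.018, 0.043, 0.172, 0, 0, 0]])

```text
clock: 5.58
position: [0.5735, -0.2081, 0.2028]
ee_rot: [0.924, 0.029, -0.011, -0.381]
ft_force: [0.5, 0.0, 1.6]
grip_width: 1.0
```

Run:
```python
from plan import *
from geo import *
state()
rows([(st(-.19,-.005,.03),orient(45))])
p,W,m=world("scene");x,y,z=np.moveaxis(W,-1,0)
print(rect(W,m&(abs(z-.16)<.012)&(x>.45)&(x<.66)&(y>-.2)&(y<0)))
p,W,m=world("wrist"); cv2.imwrite("pics/w1.png",p);x,y,z=np.moveaxis(W,-1,0)
print(rect(W,m&(abs(z-.16)<.012)&(x>.45)&(x<.66)&(y>-.2)&(y<0)))
```

```text
t 5.58 station xyz mm [-191.3   -5.6  202.8] F [0.5 0.  1.6] toolz [-0.04  0.7  -0.71] toolx [1.   0.06 0.  ]
q [ 0.75  0.68 -0.25  1.23 -0.48  1.7   0.63]
[ -0.9 120.8 123.6] [0.2 0.  0.2]
(((567.6761474609375, -108.78272247314453), (100.29901885986328, 122.31477355957031), 85.05887603759766), array([ 0.56562267, -0.1047131 ,  0.15772564]), 813)
(((567.7450561523438, -112.14262390136719), (95.6731948852539, 120.17896270751953), 86.03607940673828), array([ 0.56871103, -0.12230351,  0.15940289]), 14120)
```

View pics/w1.png

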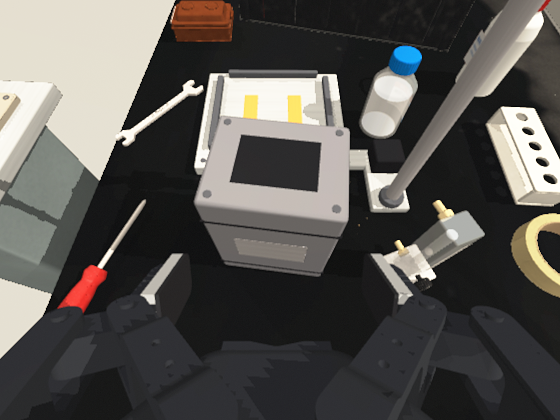

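The wrist picture shows the pack centred at (275,185) between the open fingers. The fit comes out at 95.7 × 120.2 mm, 7.4° off square. The screwdriver and flow meter are clear of both fingers. Next I'll go down behind the pack and push it low.

Request:
servo_tool(motion=[[1, 0, 0.035, 0.035, 0, 0, 0], [1, 0, 0.07, 0.07, 0, 0, 0], [1, 0, 0.1, 0.103, 0, 0, 0], [1, 0, 0.121, 0.124, 0, 0, 0], [1, 0, 0.121, 0.124, 0, 0, 0], [1, 0, 0.121, 0.124, 0, 0, 0]])

```text
clock: 6.42
position: [0.5737, -0.206, 0.0296]
ee_rot: [0.924, 0.029, -0.011, -0.382]
ft_force: [1.3, -0.2, 0.7]
grip_width: 1.005
```

Run:
```python
from plan import *
state()
rows([(st(x,-.005,.03),orient(45)) for x in (-.15,-.12,-.10,-.092)])
```

```text
t 6.42 station xyz mm [-189.1   -5.9   29.6] F [ 1.3 -0.2  0.7] toolz [-0.04  0.7  -0.71] toolx [1.   0.06 0.  ]
q [ 0.74  0.86 -0.24  1.32 -0.44  1.47  0.76]
[ -0.8 -28.   27.4] [0.1 0.  0.2]
[ -0.8 -49.3  48.6] [0.1 0.  0.2]
[ -0.7 -63.4  62.7] [0.1 0.  0.2]
[ -0.7 -69.1  68.4] [0.1 0.  0.2]
```

Request:
servo_tool(motion=[[1, 0, -0.01, 0.01, 0, 0, 0], [1, 0, -0.018, 0.018, 0, 0, 0], [1, 0, -0.022, 0.022, 0, 0, 0], [1, 0, -0.025, 0.025, 0, 0, 0], [1, 0, -0.028, 0.028, 0, 0, 0], [1, 0, -0.031, 0.031, 0, 0, 0], [1, 0, -0.034, 0.034, 0, 0, 0], [1, 0, -0.037, 0.037, 0, 0, 0], [1, 0, -0.04, 0.04, 0, 0, 0], [1, 0, -0.043, 0.043, 0, 0, 0], [1, 0, -0.046, 0.046, 0, 0, 0], [1, 0, -0.048, 0.048, 0, 0, 0], [1, 0, -0.05, 0.05, 0, 0, 0], [1, 0, -0.05, 0.05, 0, 0, 0]])

```text
clock: 8.18
position: [0.5681, -0.134, 0.0278]
ee_rot: [0.923, 0.029, -0.012, -0.383]
ft_force: [-0.1, -2.3, 0.2]
grip_width: 0.998
```

```bash
cat > pk.py <<'E'
from plan import *; from geo import *
def pack():
    for c in("wrist","top"):
        p,W,m=world(c);x,y,z=np.moveaxis(W,-1,0)
        (c0,s,an),_,n=rect(W,m&(abs(z-.16)<.008)&(x>.45)&(x<.66)&(y>-.2)&(y<.02))
        d=np.array([*c0,0])/1000-O
        print(c,"pack top: station x,y",(np.array([d@a,-d@b])*1000).round(1),"size",np.round(s,1),"ang",round(an,1),n)
    return p
if __name__=="__main__": state(); pack()
E
python3 pk.py
```

```text
t 8.18 station xyz mm [-116.9   -4.7   27.8] F [-0.1 -2.3  0.2] toolz [-0.04  0.71 -0.71] toolx [ 1.    0.06 -0.  ]
q [ 0.7   0.79 -0.28  1.47 -0.48  1.36  0.73]Traceback (most recent call last):
  File "pk.py", line 9, in <module>
    if __name__=="__main__": state(); pack()
                                      ~~~~^^
  File "pk.py", line 5, in pack
    (c0,s,an),_,n=rect(W,m&(abs(z-.16)<.008)&(x>.45)&(x<.66)&(y>-.2)&(y<.02))
                  ~~~~^^^^^^^^^^^^^^^^^^^^^^^^^^^^^^^^^^^^^^^^^^^^^^^^^^^^^^^
  File "geo.py", line 5, in rect
    k=1+s[1:,4].argmax(); q=W[l==k]
        ~~~~~~~~~~~~~~^^
ValueError: attempt to get argmax of an empty sequence
```

```bash
sed -i 's/("wrist","top")/CAMS/; s/^def pack():/import sys\nCAMS=sys.argv[1:] or ["top","scene"]\ndef pack():/' pk.py; python3 pk.py
```

```text
File "pk.py", line 5
    for c inCAMS:
          ^^^^^^
SyntaxError: invalid syntax
```

```bash
sed -i 's/inCAMS/in CAMS/' pk.py; python3 pk.py
```

```text
t 8.22 station xyz mm [-116.9   -4.7   27.9] F [-0.3 -0.8 -0.5] toolz [-0.04  0.71 -0.71] toolx [ 1.    0.06 -0.  ]
q [ 0.7   0.79 -0.28  1.47 -0.48  1.36  0.73]
top pack top: station x,y [-95.5  -0.4] size [121.5  53.9] ang 1.8 971
scene pack top: station x,y [-70.1   0.8] size [120.7  98.2] ang 4.1 790
```

Request:
servo_tool(motion=[[1, 0, -0.003, 0.003, 0, 0, 0], [1, 0, -0.006, 0.006, 0, 0, 0], [1, 0, -0.009, 0.009, 0, 0, 0], [1, 0, -0.012, 0.012, 0, 0, 0], [1, 0, -0.014, 0.014, 0, 0, 0], [1, 0, -0.016, 0.016, 0, 0, 0], [1, 0, -0.017, 0.017, 0, 0, 0], [1, 0, -0.0175, 0.0175, 0, 0, 0], [1, 0, -0.0175, 0.0175, 0, 0, 0]])

```text
clock: 9.45
position: [0.5667, -0.1096, 0.0279]
ee_rot: [0.923, 0.029, -0.012, -0.383]
ft_force: [-0.5, -3.3, -0.6]
grip_width: 1.001
```

```bash
python3 pk.py
```

```text
t 9.45 station xyz mm [-92.6  -4.7  27.9] F [-0.5 -3.3 -0.6] toolz [-0.04  0.71 -0.71] toolx [ 1.    0.06 -0.  ]
q [ 0.68  0.77 -0.29  1.51 -0.49  1.33  0.72]
top pack top: station x,y [-27.4   0.6] size [119.2  50.1] ang 3.6 918
scene pack top: station x,y [-46.4   0.6] size [121.6  98.1] ang 3.0 814
```

Request:
servo_tool(motion=[[1, 0, -0.001, 0.001, 0, 0, 0], [1, 0, -0.002, 0.002, 0, 0, 0], [1, 0, -0.0025, 0.0025, 0, 0, 0], [1, 0, -0.0025, 0.0025, 0, 0, 0], [1, 0, -0.0025, 0.0025, 0, 0, 0]])

```text
clock: 10.18
position: [0.5666, -0.1084, 0.0278]
ee_rot: [0.924, 0.028, -0.011, -0.381]
ft_force: [-1.2, -11.0, 2.0]
grip_width: 1.0
```

```bash
python3 pk.py
```

```text
t 10.18 station xyz mm [-91.3  -4.7  27.8] F [ -1.2 -11.    2. ] toolz [-0.04  0.7  -0.71] toolx [1.   0.06 0.  ]
q [ 0.68  0.76 -0.29  1.52 -0.49  1.32  0.72]
top pack top: station x,y [-26.4   0.6] size [118.9  50.7] ang 2.5 939
scene pack top: station x,y [-44.1   0.4] size [121.4  98.2] ang 3.5 816
```

Resistance rose to 11 N and the TCP stalled, so the base is on the plate edge, square to within about 1°. Now I'll back off and rise for the high push.

Run:
```python
from plan import *
rows([(st(-.125,-.001,.03),orient(45)),(st(-.135,-.001,.128),orient(50))])
```

```text
[ -3.6  22.3 -25.3] [0.1 0.  0. ]
[  -3.6  -39.7 -101.8] [5.1 0.  0. ]
```

Request:
servo_tool(motion=[[1, 0, 0.01, -0.01, 0, 0, 0], [1, -0.002, 0.025, -0.028, 0, 0, 0], [1, -0.004, 0.01, -0.05, 2, 0, 0], [1, -0.004, -0.015, -0.08, 4, 0, 0], [1, -0.004, -0.04, -0.102, 5, 0, 0], [1, -0.004, -0.04, -0.102, 5, 0, 0], [1, -0.004, -0.04, -0.102, 5, 0, 0]])

```text
clock: 11.15
position: [0.565, -0.1499, 0.1277]
ee_rot: [0.906, 0.028, -0.014, -0.423]
ft_force: [0.5, 0.8, -0.4]
grip_width: 0.998
```

```bash
python3 pk.py
python3 - <<'E'
from plan import *
rows([(st(x,-.001,z),orient(50)) for x,z in ((-.10,.128),(-.08,.134),(-.05,.142),(-.02,.147),(0,.148),(.015,.148))])
E
```

```text
t 11.15 station xyz mm [-132.6   -0.6  127.7] F [ 0.5  0.8 -0.4] toolz [-0.05  0.77 -0.64] toolx [ 1.    0.06 -0.  ]
q [ 0.75  0.73 -0.29  1.39 -0.53  1.56  0.69]
top pack top: station x,y [-26.4   0.7] size [119.2  50.7] ang 2.4 934
scene pack top: station x,y [-43.8   0.7] size [120.8  99.9] ang 2.8 816
[  0.6 -21.4  24.5] [-0.1  0.2  0.1]
[  0.7 -38.9  36. ] [-0.1  0.2  0.1]
[  0.8 -64.3  53.8] [-0.1  0.2  0.1]
[  0.9 -87.3  73.6] [-0.1  0.2  0.1]
[   1.  -100.9   88.3] [-0.1  0.2  0.1]
[   1.  -110.6   99.8] [-0.1  0.2  0.1]
```

Request:
servo_tool(motion=[[1, 0, -0.01, 0.012, 0, 0, 0], [1, 0, -0.018, 0.02, 0, 0, 0], [1, 0, -0.023, 0.025, 0, 0, 0], [1, 0, -0.027, 0.028, 0, 0, 0], [1, 0, -0.031, 0.031, 0, 0, 0], [1, 0, -0.035, 0.033, 0, 0, 0], [1, 0, -0.039, 0.036, 0, 0, 0], [1, 0, -0.043, 0.039, 0, 0, 0], [1, 0, -0.047, 0.042, 0, 0, 0], [1, 0, -0.051, 0.045, 0, 0, 0], [1, 0, -0.055, 0.048, 0, 0, 0], [1, 0, -0.059, 0.05, 0, 0, 0], [1, 0, -0.0643, 0.0538, 0, 0, 0], [1, 0, -0.068, 0.057, 0, 0, 0], [1, 0, -0.072, 0.06, 0, 0, 0], [1, 0, -0.072, 0.06, 0, 0, 0]])

```text
clock: 13.25
position: [0.5596, -0.0575, 0.145]
ee_rot: [0.906, 0.029, -0.013, -0.423]
ft_force: [1.1, -1.6, 3.5]
grip_width: 0.998
```

Run:
```python
from plan import *
state()
p,W,m=world("scene"); q,_,_=world("top")
cv2.imwrite("pics/tip.png",np.hstack([cv2.resize(p[120:320,180:380],(400,400)),cv2.resize(q[100:300,200:400],(400,400))]))
rows([(st(x,-.001,z),orient(50)) for x,z in ((-.02,.147),(0,.148),(.015,.148))])
```

```text
t 13.25 station xyz mm [-40.1  -0.7 145. ] F [ 1.1 -1.6  3.5] toolz [-0.05  0.76 -0.64] toolx [1.   0.06 0.  ]
q [ 0.69  0.61 -0.35  1.55 -0.58  1.46  0.63]
[  0.5 -15.   14.4] [-0.   0.1  0.1]
[  0.6 -28.7  29.1] [-0.   0.1  0.1]
[  0.6 -38.3  40.5] [-0.   0.1  0.1]
```

View pics/tip.png

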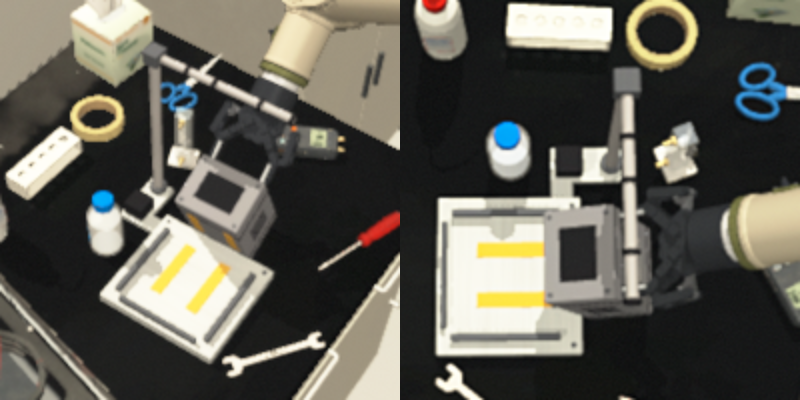

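The pack leans about 20–25° over the plate edge (left half, ~(228,200)), square to it. The hand is under the rail and clear of it, so I'll carry on past balance.

Request:
servo_tool(motion=[[1, 0, -0.003, 0.003, 0, 0, 0], [1, 0, -0.006, 0.006, 0, 0, 0], [1, 0, -0.009, 0.009, 0, 0, 0], [1, 0, -0.012, 0.012, 0, 0, 0], [1, 0, -0.015, 0.0145, 0, 0, 0], [1, 0, -0.018, 0.0175, 0, 0, 0], [1, 0, -0.021, 0.0205, 0, 0, 0], [1, 0, -0.024, 0.0235, 0, 0, 0], [1, 0, -0.0265, 0.0265, 0, 0, 0], [1, 0, -0.029, 0.029, 0, 0, 0], [1, 0, -0.029, 0.029, 0, 0, 0], [1, 0, -0.029, 0.029, 0, 0, 0]])

```text
clock: 14.85
position: [0.557, -0.0175, 0.1484]
ee_rot: [0.906, 0.028, -0.013, -0.422]
ft_force: [0.3, 0.2, 0.0]
grip_width: 1.001
```

Run:
```python
from plan import *; from geo import *
state()
p,W,m=world("scene"); q,W2,m2=world("top")
for W_,m_ in((W,m),(W2,m2)):
    x,y,z=np.moveaxis(W_,-1,0)
    try:
        (c0,s,an),med,n=rect(W_,m_&(abs(z-.115)<.008)&(x>.45)&(x<.66)&(y>-.05)&(y<.2))
        d=np.array([*c0,0])/1000-O; print((np.array([d@a,-d@b])*1000).round(1),s,an,med,n)
    except ValueError: print("none")
cv2.imwrite("pics/tip2.png",np.hstack([cv2.resize(p[120:320,180:380],(400,400)),cv2.resize(q[100:300,200:400],(400,400))]))
rows([(st(x,-.001,z),orient(50)) for x,z in ((.015,.148),(-.06,.17),(-.09,.17),(-.09,.05),(-.03,.05),(0.03,.05))])
```

```text
t 14.85 station xyz mm [ -0.   -0.5 148.4] F [0.3 0.2 0. ] toolz [-0.05  0.76 -0.64] toolx [ 1.    0.06 -0.  ]
q [ 0.66  0.57 -0.37  1.61 -0.61  1.41  0.61]
[17.4  1.4] (124.2116470336914, 97.68193817138672) 0.784634530544281 [ 0.54698058 -0.02472169  0.11572888] 274
[31.4  0.5] (121.05977630615234, 131.25445556640625) 2.5245938301086426 [0.55372865 0.01539636 0.11676869] 2158
[ 0.5 -9.4 11.8] [-0.   0.1  0.1]
[  0.3  22.  -59.7] [-0.   0.1  0.1]
[  0.2  41.3 -82.7] [-0.   0.1  0.1]
[  0.2 133.2  -5.6] [-0.   0.1  0.1]
[ 0.4 94.6 40.4] [-0.   0.1  0.1]
[ 0.6 56.1 86.3] [-0.   0.1  0.1]
```

View pics/tip2.png

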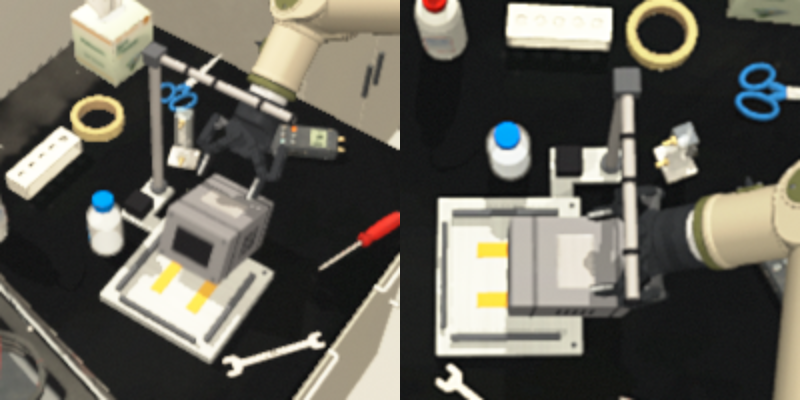

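The pack has fallen over and lies flat with its top at z ≈ 0.116. It sits about 85 mm short of home, with its base overhanging the plate front. I'll pull the hand back under the rail, measure, and then push low.

Request:
servo_tool(motion=[[1, 0, 0.015, -0.03, 0, 0, 0], [1, 0, 0.03, -0.06, 0, 0, 0], [1, 0, 0.05, -0.09, 0, 0, 0], [1, 0, 0.065, -0.105, 0, 0, 0], [1, 0, 0.1, -0.09, 0, 0, 0], [1, 0, 0.1, -0.09, 0, 0, 0], [1, 0, 0.1, -0.09, 0, 0, 0]])

```text
clock: 15.82
position: [0.5657, -0.1496, 0.1308]
ee_rot: [0.906, 0.029, -0.013, -0.423]
ft_force: [0.4, 0.8, 1.4]
grip_width: 1.0
```

```bash
cat > lie.py <<'E'
from plan import *; from geo import *
state()
for c in("top","wrist","scene"):
    p,W,m=world(c); x,y,z=np.moveaxis(W,-1,0)
    sx=(W-O)@a; sy=-(W-O)@b
    try:
        (c0,s,an),med,n=rect(W,m&(abs(z-.115)<.006)&(abs(sy)<.1)&(sx>-.10)&(sx<.22))
        d=np.array([*c0,0])/1000-O; print(c,(np.array([d@a,-d@b])*1000).round(1),np.round(s,1),round(an,1),"z",med[2].round(4),n)
    except ValueError: print(c,"none")
    cv2.imwrite(f"pics/l_{c}.png",p)
E
python3 lie.py
python3 - <<'E'
from plan import *
rows([(st(x,-.001,z),orient(50)) for x,z in ((-.12,.05),(-.075,.05),(-.03,.05),(0.026,.05))])
E
```

```text
t 15.82 station xyz mm [-132.4   -1.3  130.8] F [0.4 0.8 1.4] toolz [-0.05  0.77 -0.64] toolx [1.   0.06 0.  ]
q [ 0.75  0.72 -0.29  1.39 -0.53  1.57  0.69]
top [23.4  0.6] [120.5 157.5] 2.9 z 0.1153 2664
wrist [25.   1.5] [121.2 160.4] 3.4 z 0.1145 16538
scene [29.2  1.4] [124.2 163.6] 4.4 z 0.1134 1344
[-0.5 54.  61.9] [0.  0.1 0.2]
[-0.4 25.1 96.3] [0.  0.1 0.2]
[ -0.2  -3.9 130.8] [0.  0.1 0.2]
[  0.  -39.9 173.7] [0.  0.1 0.2]
```

View pics/l_wrist.png

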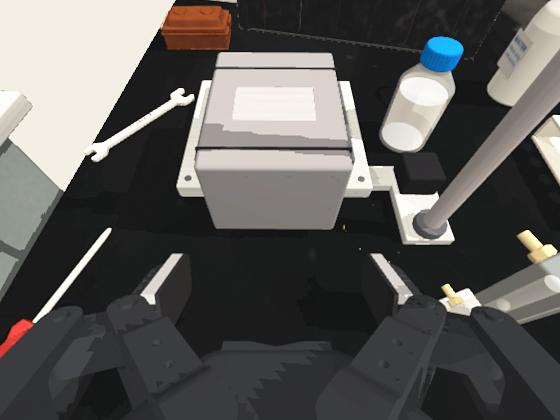

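The pack lies square (3.4° in world, same as the station), centred at x = 25 mm, y = 1 mm, and needs about 81 mm more. The push face is clear at (275,190).

Request:
servo_tool(motion=[[1, 0, 0.027, 0.031, 0, 0, 0], [1, 0, 0.054, 0.062, 0, 0, 0], [1, 0, 0.054, 0.062, 0, 0, 0], [1, 0, 0.04, 0.078, 0, 0, 0], [1, 0, 0.027, 0.093, 0, 0, 0], [1, 0, 0.021, 0.101, 0, 0, 0], [1, 0, 0.018, 0.105, 0, 0, 0], [1, 0, 0.015, 0.108, 0, 0, 0], [1, 0, 0.012, 0.112, 0, 0, 0], [1, 0, 0.009, 0.116, 0, 0, 0], [1, 0, 0.006, 0.12, 0, 0, 0], [1, 0, 0.002, 0.124, 0, 0, 0], [1, 0, -0.0015, 0.128, 0, 0, 0], [1, 0, -0.005, 0.132, 0, 0, 0], [1, 0, -0.008, 0.136, 0, 0, 0], [1, 0, -0.011, 0.14, 0, 0, 0], [1, 0, -0.015, 0.144, 0, 0, 0], [1, 0, -0.018, 0.148, 0, 0, 0], [1, 0, -0.021, 0.152, 0, 0, 0], [1, 0, -0.021, 0.152, 0, 0, 0]])

```text
clock: 18.48
position: [0.5572, -0.0198, 0.0484]
ee_rot: [0.906, 0.029, -0.013, -0.423]
ft_force: [-0.1, 0.5, -0.1]
grip_width: 0.997
```

```bash
python3 lie.py
python3 - <<'E'
from plan import *
rows([(st(x,-.001,z),orient(50)) for x,z in ((0.01,.05),(0.02,.05),(0.026,.05),(.03,.05))])
E
```

```text
t 18.48 station xyz mm [-2.3 -0.6 48.4] F [-0.1  0.5 -0.1] toolz [-0.05  0.77 -0.64] toolx [1.   0.06 0.  ]
q [ 0.66  0.71 -0.36  1.63 -0.58  1.28  0.7 ]
top [71.4  0.8] [120.8 160. ] 3.8 z 0.1153 2704
wrist [67.6  1.6] [121.8 151.4] 3.4 z 0.1144 53618
scene [75.   0.2] [121.5 162.4] 3.4 z 0.1134 1404
[ 0.7 -9.4  8.4] [-0.1  0.2  0.1]
[  0.8 -15.8  16. ] [-0.1  0.2  0.1]
[  0.8 -19.6  20.6] [-0.1  0.2  0.1]
[  0.8 -22.2  23.7] [-0.1  0.2  0.1]
```

Request:
servo_tool(motion=[[1, 0, -0.004, 0.004, 0, 0, 0], [1, 0, -0.007, 0.007, 0, 0, 0], [1, 0, -0.01, 0.01, 0, 0, 0], [1, 0, -0.013, 0.013, 0, 0, 0], [1, 0, -0.016, 0.016, 0, 0, 0], [1, 0, -0.018, 0.019, 0, 0, 0], [1, 0, -0.02, 0.021, 0, 0, 0], [1, 0, -0.021, 0.0225, 0, 0, 0], [1, 0, -0.022, 0.0235, 0, 0, 0], [1, 0, -0.022, 0.0235, 0, 0, 0]])

```text
clock: 19.88
position: [0.5553, 0.0116, 0.05]
ee_rot: [0.906, 0.028, -0.013, -0.423]
ft_force: [0.4, -3.6, 1.3]
grip_width: 0.999
```

```bash
python3 lie.py
```

```text
t 19.88 station xyz mm [29.1 -0.5 50. ] F [ 0.4 -3.6  1.3] toolz [-0.05  0.76 -0.64] toolx [1.   0.06 0.  ]
q [ 0.63  0.69 -0.38  1.67 -0.6   1.24  0.68]
top [103.3   0.7] [121.8 160. ] 3.0 z 0.1154 2723
wrist [101.1   1.5] [121.7 156. ] 3.4 z 0.1144 53609
scene [106.1   0.7] [119.3 162.7] 3.4 z 0.1135 1439
```

Only about 2–3 mm remain, so I'll push on gently until it bears against the back rib.

Request:
servo_tool(motion=[[1, 0, -0.0008, 0.001, 0, 0, 0], [1, 0, -0.0015, 0.002, 0, 0, 0], [1, 0, -0.002, 0.0028, 0, 0, 0], [1, 0, -0.0025, 0.0032, 0, 0, 0], [1, 0, -0.0025, 0.0032, 0, 0, 0]])

```text
clock: 20.65
position: [0.5553, 0.0135, 0.0499]
ee_rot: [0.906, 0.028, -0.013, -0.422]
ft_force: [-0.7, -12.1, 5.9]
grip_width: 1.0
```

```bash
python3 lie.py
```

```text
t 20.65 station xyz mm [31.  -0.6 49.9] F [ -0.7 -12.1   5.9] toolz [-0.05  0.76 -0.64] toolx [1.   0.06 0.  ]
q [ 0.63  0.69 -0.38  1.68 -0.6   1.23  0.68]
top [105.1   0.6] [122.1 157.8] 2.6 z 0.1153 2662
wrist [102.1   1.8] [121.8 154.4] 3.5 z 0.1144 53930
scene [108.6   0.8] [121.2 162.8] 3.4 z 0.1134 1471
```

The force stepped up to 12 N, so the pack is against the back rib. Now I'll withdraw back and up, out from under the rail.

Request:
servo_tool(motion=[[1, 0, 0.012, -0.015, 0, 0, 0], [1, 0, 0.03, -0.04, 0, 0, 0], [1, 0, 0.05, -0.07, 0, 0, 0], [1, 0, 0.07, -0.1, 0, 0, 0], [1, 0, 0.085, -0.14, 0, 0, 0], [1, 0, 0.085, -0.18, 0, 0, 0], [1, 0, 0.085, -0.23, 0, 0, 0], [1, 0, 0.085, -0.27, 0, 0, 0], [1, 0, 0.085, -0.27, 0, 0, 0], [1, 0, 0.085, -0.27, 0, 0, 0]])

```text
clock: 22.05
position: [0.571, -0.2446, 0.1572]
ee_rot: [0.905, 0.029, -0.014, -0.423]
ft_force: [0.0, 0.4, 0.4]
grip_width: 0.997
```

```bash
python3 lie.py
python3 - <<'E'
import cv2,numpy as np
cv2.imwrite("pics/end.png",np.vstack([cv2.imread("pics/l_top.png")[40:340],cv2.imread("pics/l_scene.png")[100:400]]))
E
```

```text
t 22.05 station xyz mm [-227.5   -0.9  157.2] F [0.  0.4 0.4] toolz [-0.05  0.77 -0.64] toolx [ 1.    0.06 -0.  ]
q [ 0.8   0.82 -0.25  1.15 -0.49  1.74  0.69]
top [105.    0.6] [121.9 158.2] 2.9 z 0.1153 2664
wrist [103.9   1.8] [121.1 158.6] 4.0 z 0.1146 6125
scene [108.7   0.6] [121.4 163.5] 4.2 z 0.1134 1464
```

View pics/end.png

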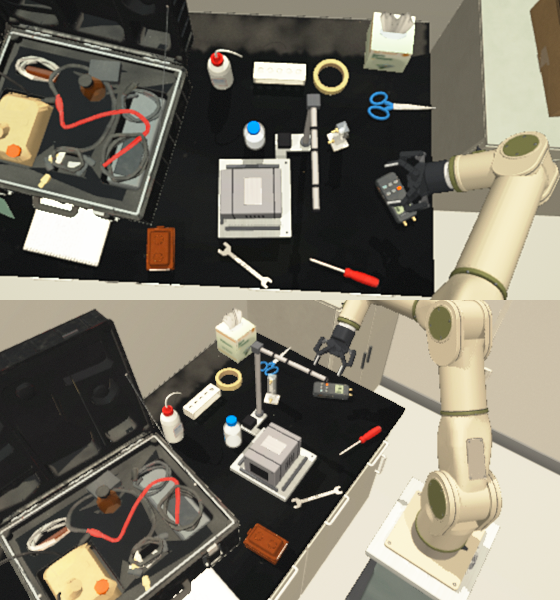

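The pack lies flat between the ribs (top view ~(250,197)) against the back rib. The hand is clear, and the bystanders are where they were.

```bash
python3 -c "
from workcell import ticket; print(ticket.hand_in())"
```

```text
the job is handed in; nothing more can be done
None
```

The pack is lying flat on its side on the plate against the back rib, the hand is clear, and I handed the job in at about 22 s. The hand-in reports no verdict.

**What I did:** I slid the pack upright against the plate edge; force rose to 11 N there and it was square to about 1°. I then tipped it over that edge with the hand slanted 50° under the rail. Last, I slid it home until force rose to 12 N at the back rib, and pulled the hand away.

**Last checks:**

| Check | Measured | Wanted |
|---|---|---|
| Centre behind the plate edge | 104–109 mm depending on camera (top 105.0, wrist 103.9, scene 108.7) | 98–114 mm |
| Offset from the middle | 1–2 mm | within 24 mm |
| Top face height | about 115 mm (centre about 67 mm) | centre 62–73 mm |
| Angle to the plate edge | within about 1° | within 8° |

- **Bystanders and rail:** in the last pictures no bystander looks moved. I saw no force jump that would suggest a rail contact.
- **Pack slid back while tipping:** it came down with its base about 55 mm in front of the plate edge. I did not measure the foot position during the lean (step 2). The picture at about 20–25° of lean showed it still at the stop.
- **Mistyped first move:** one row asked for a 2 m shift, which the limiter cut to about 61 mm in free space. It touched nothing.

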